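# Hold the tall dosing cup down on the cup rinser

## Task

Two white dosing cups stand mouth down on the laundry counter: pick up the taller one and, still mouth down, set it centred on the sprung star of the rinser in the steel drip tray and push it straight down until the star is fully down. Keep the cup held fully down for at least three seconds and finish while still holding it there, because the rinser shuts as soon as it is let up; leave everything else where it stands.

Things in the scene. Friction and masses are not known exactly. Their poses are not given: they have to be found in the camera images.
- tall_cup: the cup to be held on the rinser: a white plastic dosing cup standing mouth down, slightly conical, 85 high, outside diameter 62 at the mouth (below) and 56 at the closed end (above), wall 2.5, closed end 4 thick, about 50 g, loose. Origin: centre of the mouth, at the rim, in the plane it stands on; z points to the closed end (up as it stands)
- star_top (a point): centre of the upper face of the rinser's star, the face that the cup's rim sits on: a steel star of six flat radial arms, 7 wide and 5 thick, reaching 46 from the centre (92 across), with a nozzle dome 22 across that stands 8 above the arms' upper face and goes inside the cup. At rest this point is 46 above the counter, fully down 34
- star (a joint): travel of the rinser's star in m: 0 at rest (up), 0.012 fully down against its stop. It moves straight down and a spring returns it: about 4 N on it starts it moving and about 11 N holds it fully down; the cup's own weight does not move it. The cup counts as holding it fully down beyond 0.010
- rinser: stainless drip tray screwed to the counter, 180 along its x, 320 along its y; its floor is 16 high and its raised edge 22 high. The star stands in its +y half (85 from the origin along its y), the -y half is a slotted draining grid. Origin: centre of its underside, on the counter
- short_cup: the other white dosing cup, a bystander of the same plastic, mouth down, only 45 high, diameter 70 at the mouth and 64 at the closed end, loose. Origin: centre of its mouth, on the counter; z up
- bail_jar: bystander: closed glass jar with a wire bail latch, diameter 72 (the wire reaches 41 from the axis), 96 high, loose. Origin: centre of its underside
- funnel: bystander: stubby grey plastic funnel standing wide mouth down, diameter 84, 70 high, spout upward, loose. Origin: centre of its underside
- scrub_block: bystander: wood scrub block, bristles down on the tray's grid half, 50 along its x, 120 along its y, 40 high, loose. Origin: centre of its underside, 16 above the counter
- spray_bottle: bystander: blue trigger spray bottle, diameter 76, 228 high, nozzle to its -x, loose. Origin: centre of its underside
- jug: bystander: closed green gallon jug, 110 along its x, 150 along its y, 281 high, heavy. Origin: centre of its underside

How it is judged:
By the outcome, as a careful person would: the job done as asked, in the order asked, and still so for the second after the job is handed in, while the arm keeps its last pose, push and grip.
It also fails if it takes over 45 s, if anything falls off the work surface, if the arm or the gripper's body presses on something with over 40 N, if the wrist force passes 120 N, or if a joint passes its speed limit or range.

## Robot

A 6-joint arm with a two-finger parallel gripper is mounted at the origin on the work surface. World frame = base frame: x ahead of the robot, y to its left, z up, the work surface at z = 0. Lengths are in mm, angles in rad, forces in N, time in s.
With the tool pointing down it reaches from about 375 to 825 mm from the base axis. Payload 5.5 kg.
Tool frame: the origin (TCP) lies at the very end of the fingers, on their centre line; the grasp point (between the pads) lies 19 mm behind it; z points along the fingers, y is the line along which they close (so a half turn about z gives the same grasp; the last joint's range is limited). The gripper opens to 85 mm and grips with 20 to 120 N. Pads are 22 mm wide; open, the fingers measure 114 mm over their backs; the gripper's body (76 mm by 85 mm) begins 54 mm behind the grasp point. The pads swing forward as they close: fully open they stand 13 mm farther back than shut.
Start: joints at [-1.171, 0.314, -0.047, 1.21, 0, 1.571], TCP at [233.537, -552.68, 231.299] pointing down, gripper open.
Joint ranges: [-2.67, 2.67], [-0.69, 1.73], [-1.03, 1.25], [-2.08, 2.16], [-1.42, 1.45], [-3.14, 3.14]. Speed limits (rad/s): [2.39, 2.39, 3.01, 3.14, 3.14, 3.14].

## Interface

Orientations are given as [roll, pitch, yaw] about the fixed x, y, z axes, in that order (R = Rz(yaw) Ry(pitch) Rx(roll)).
In Python, from plant import env gives the robot as it stands.
- The arm moves only by the shell command python3 shift.py, which reads ROWS from standard input. ROWS is a JSON object with one list for each field, all of the same length, 1 to 5, a row being the entries at one place: x, y, z (the shift in m), twist (a turn about the tool's z in units of 0.05 rad), finger_gap (the finger opening in mm); each row is the pose to reach, as a shift and turn from the pose commanded when the command began, along the tool's axes at that moment; what a row does not reach only later rows make up. A row lasts 1/10 s, in which the tool goes at most 50 mm and 0.15 rad, less where a joint would pass 70% of its speed; a pose out of reach is approached as far as the arm can. The fingers move at their own pace and stop on an object; the grip force is fixed at half the most. Time passes only in rows, so rows that do not move let the fingers close. It prints the time, the measured TCP pose, the force, the opening and the grip force at its end. Input that does not fit is refused with a message, and nothing moves.
- env.get_obs(): the state, without advancing time (a new reading comes with each control period).
- env.snapshot(name): name is "scene" or "top"; returns the picture (420x560x3 uint8, blue, green, red); there is no depth.
- env.get_calibration(name): a dict with "K" (3x3 intrinsics, pixels), "position" and "orientation" of the camera in the world. Camera axes: x right, y down, z forward; pixel columns grow to the right and rows downward; lengths in mm; the calibration is good to about 2 mm. A picture is of the moment at which its call begins. get_calibration takes no time and is no camera call.
- env.sign_off(): hands the job in; it is judged then, once.
The state is a dict: "time_s": time; "qpos": joint angles; "qvel": joint speeds; "joint_torque": joint torques, N m; "position": TCP position; "ee_rot": TCP orientation; "force": force on the tool from outside, world axes, zero at the start; "ft_torque": the same for the moment, N m; "finger_gap": finger opening in mm; "grip_force": force on a finger pad.
Only numpy, scipy, OpenCV 4.12 (cv2) and the standard library are available. Lean on these libraries where they do the work, as an engineer would, in place of code of your own. Each camera call takes 0.05 s, during which the arm holds its last target. There are 200 camera calls.

## Working session

There is one attempt and no reset: what is moved stays moved. The work goes in short steps, Python scripts to look and compute and a shell command to move; the robot and the scene stay as the last step left them, time stands still between calls to the robot, and variables do not carry over. Pictures are saved under pics/ and viewed, at most 10 in all, crops included, and the job is handed in when it is done.

```bash
ls; mkdir -p pics; python3 - <<'E'
from plant import env
import cv2
for n in("scene","top"):
    cv2.imwrite(f"pics/{n}0.png",env.snapshot(n)); print(n,env.get_calibration(n))
o=env.get_obs();print(o)
E
```

```text
pics
plant.py
shift.py
scene {'K': array([[410.47784856,   0.        , 278.111701  ],
       [  0.        , 410.47784856, 202.47448784],
       [  0.        ,   0.        ,   1.        ]]), 'position': array([995.00541158, -40.1625943 , 852.84803102]), 'orientation': array([-2.57023696,  0.00958889,  1.21962181])}
top {'K': array([[420.72870067,   0.        , 281.56606811],
       [  0.        , 420.72870067, 205.36094946],
       [  0.        ,   0.        ,   1.        ]]), 'position': array([ 321.84806412,  117.30531508, 1056.8704907 ]), 'orientation': array([-2.92203679e+00, -4.43863013e-05, -1.57548557e+00])}
{'time_s': 0.1, 'qpos': array([-1.17101503e+00,  3.14162874e-01, -4.79463768e-02,  1.21022453e+00,
       -3.20891706e-06,  1.57082330e+00]), 'qvel': array([-0.0003553 , -0.00157645,  0.00128522,  0.00078141,  0.00069249,
       -0.00028823]), 'joint_torque': array([ 4.44162642e-04, -5.40767491e+01,  3.40540516e+01,  1.12081316e-02,
        5.75403942e-05, -1.30319094e-05]), 'position': array([ 233.32880897, -552.2139342 ,  230.53060131]), 'ee_rot': array([-3.14005520e+00,  3.25038203e-06,  3.99754331e-01]), 'force': array([-0.30561462,  0.23076048, -0.28116275]), 'ft_torque': array([-0.02780629, -0.01771521,  0.00425953]), 'grip_force': 0.0, 'finger_gap': 85.26493460183043}
```

View pics/scene0.png

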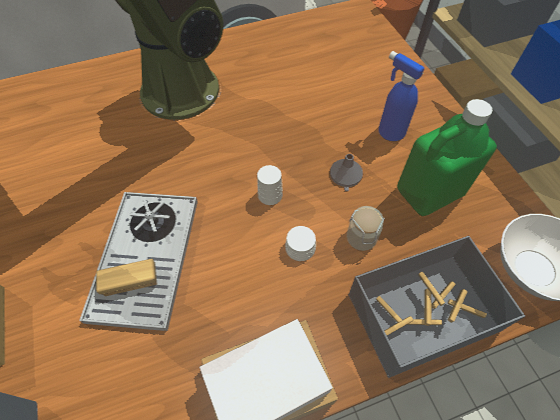

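View pics/top0.png

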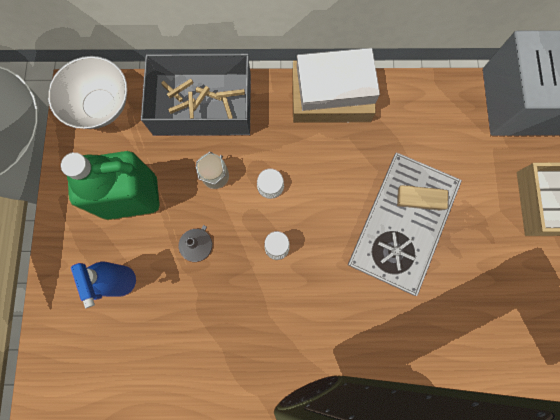

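Scene: tall cup at about (270,185), short cup (301,243), star (151,217). Top: tall cup (277,245), short cup (270,183), star (394,251). Next I'll zoom in on the tall cup and the star in both views.

```bash
python3 - <<'E'
import cv2,numpy as np
s=cv2.imread("pics/scene0.png");t=cv2.imread("pics/top0.png")
def c(im,u,v): return cv2.resize(im[v-25:v+25,u-32:u+32],None,fx=6,fy=6,interpolation=cv2.INTER_CUBIC)
cv2.imwrite("pics/z.png",np.vstack([np.hstack([c(s,270,185),c(t,277,245)]),np.hstack([c(s,151,217),c(t,394,251)])]))
for n,im,(u,v) in(("s",s,(270,185)),("t",t,(277,245))):
    g=im[v-25:v+25,u-25:u+25].min(2); print(n);print(g[::3,::3])
E
```

```text
s
[[ 71  72  75  72  76  74  76  76  73  68  71  70  70  73  71  71  69]
 [ 77  76  74  75  74  72  73  72  71  77  74  67  66  67  67  69  68]
 [ 75  73  70  76  73  71 155 230 230 229 130  68  70  68  65  66  66]
 [ 76  74  75  75  70 221 227 227 227 226 226 222  63  70  70  67  68]
 [ 75  72  70  68 139 228 227 228 227 227 227 227  96  80  70  69  68]
 [ 72  72  73  70 167 227 226 227 226 226 227 228 161  79  73  65  67]
 [ 71  73  71  75 115 228 227 227 227 227 226 230  94  78  75  75  76]
 [ 75  73  75  74  97 162 230 227 226 229 231 114 110  76  77  77  75]
 [ 70  72  75  78  99 109 105 112 135 100 102 103 110  76  75  75  74]
 [ 74  71  74  78 105 117 110 112 114 111 108 155 133  75  72  72  71]
 [ 72  80  80  76  94 110 107 119 114 110 104 101 128  69  73  73  71]
 [ 76  80  74  80  71 111 125 111 111 109 105  95 128  68  70  70  75]
 [ 81  74  78  53  66 111 110 113 112 110 105  99 104  69  67  67  71]
 [ 75  77  56  57  54 113 109 112 116 109 104 102  80  72  69  69  73]
 [ 76  55  54  55  50  48 111 112 114 110 107  73  70  71  70  70  71]
 [ 65  54  53  54  56  56  55  51
[... 619 characters left out ...]
 78  80 108 213 211 213 212 212 211 212 167  56  57  58  62]
 [ 86  83  86  79 114 212 211 213 211 212 213 211 192  55  58  54  57]
 [ 80  82  80  81 115 214 211 212 212 212 212 213 139  58  65  61  69]
 [ 82  83  83  82  83 204 213 212 212 212 212 213 117  60  58  66  90]
 [ 88  86  86  86  81 140 188 214 214 215 207 102  70  68  93  91  91]
 [ 87  90  88  90  88  89 160 170 133 166 147  95  90  92  93  93  92]
 [ 87  89  90  86  88  89  87 120 128 119  88  94  95  93  93  95  89]
 [ 82  90  89  90  90  90  90  90  90  92  93  92  90  93  88  84  88]
 [ 83  88  92  93  92  92  92  91  91  92  95  92  93  86  86  86  90]
 [ 82  91  88  87  91  89  88  89  87  88  88  88  86  84  80  81  84]]
```

View pics/z.png

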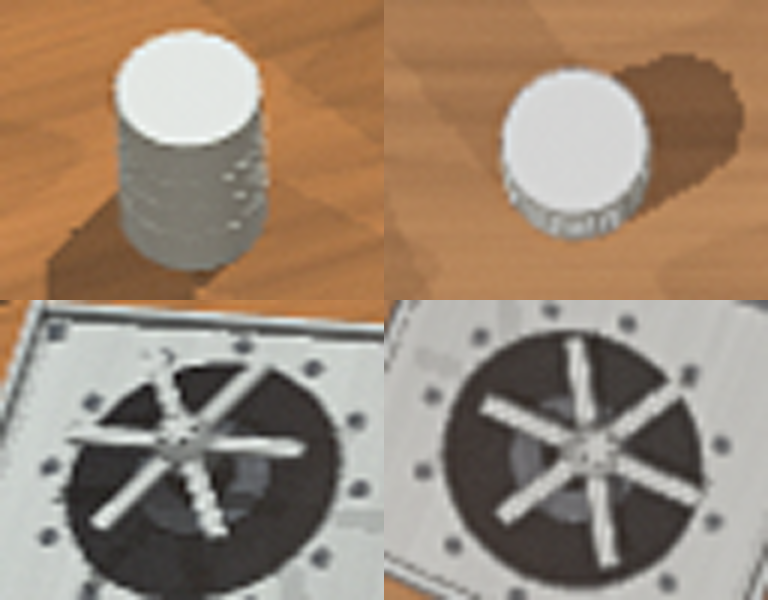

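The crops show the tall cup's bright top disc clearly in both views. The star's arm-tip lines cross at about scene (150.1,215.6) and top (396.2,250.7). I'll triangulate both.

```bash
cat > h.py <<'E'
import numpy as np,cv2
from scipy.spatial.transform import Rotation as R
from plant import env
def ray(n,uv):
    c=env.get_calibration(n);d=R.from_euler('xyz',c["orientation"]).as_matrix()@np.linalg.inv(c["K"])@[uv[0],uv[1],1]
    return c["position"],d/np.linalg.norm(d)
def plane(n,uv,z):
    p,d=ray(n,uv);return p+d*(z-p[2])/d[2]
def tri(a,b):
    (p,d),(q,e)=ray("scene",a),ray("top",b)
    s=np.linalg.lstsq(np.c_[d,-e],q-p,rcond=None)[0];x,y=p+d*s[0],q+e*s[1]
    return (x+y)/2,np.linalg.norm(x-y)
def disc(im,u,v,th=200,r=25):
    m=(im.min(2)>th).astype(np.uint8);w=np.zeros_like(m);w[v-r:v+r,u-r:u+r]=1
    k,l,st,ce=cv2.connectedComponentsWithStats(m*w);i=1+st[1:,4].argmax()
    c=max(cv2.findContours((l==i).astype(np.uint8),0,cv2.CHAIN_APPROX_NONE)[0],key=len)
    return cv2.fitEllipse(cv2.convexHull(c))
E
python3 - <<'E'
from h import *
np.set_printoptions(precision=1,suppress=True)
s=cv2.imread("pics/scene0.png");t=cv2.imread("pics/top0.png")
for nm,a,b,h in(("tall",(270,178),(277,240),85),("short",(301,238),(270,183),45)):
    A,B=disc(s,*a,r=22),disc(t,*b,r=22);print(nm,A,B,tri(A[0],B[0]),plane("scene",A[0],h),plane("top",B[0],h))
a,b=(150.1,215.6),(396.2,250.7)
print("star",tri(a,b),plane("scene",a,46),plane("top",b,46))
print("funnel",plane("top",(195,245),35),"block",plane("top",(424,198),56),"jar",plane("top",(211,170),96))
E
```

```text
tall ((268.9649658203125, 174.31521606445312), (18.455921173095703, 23.27007293701172), 86.62789916992188) ((276.2208557128906, 243.12872314453125), (22.81037712097168, 23.017404556274414), 83.65478515625) (array([448.9, 129.2,  85.9]), np.float64(0.3594195887018744)) [448.3 129.6  85. ] [449.  129.1  85. ]
short ((300.78662109375, 238.21231079101562), (24.706802368164062, 28.319446563720703), 96.85166931152344) ((269.36322021484375, 181.0819854736328), (23.586946487426758, 25.282855987548828), 67.5179443359375) (array([610.1, 146.3,  44. ]), np.float64(0.27317810435127976)) [610.6 145.9  45. ] [609.9 146.4  45. ]
star (array([ 434.7, -158.1,   44.6]), np.float64(2.105156605551133)) [ 436.  -156.9   46. ] [ 434.5 -158.8   46. ]
funnel [451.9 327.6  35. ] block [ 562.  -232.4   56. ] jar [623.5 284.1  96. ]
```
Cup at (448.8,129.3). Star (435,-158). Neighbours far. Any yaw OK. Start at (233,-552), z 231. Keep the yaw? Base reach ~467 / 463 ok (>375).

Tall cup is at (449,129), top at z 86. The star is at (435,-158), top at z 45–46. Now I'll move to above the cup, with yaw unchanged.

The rows are not in the units I measure in: shifts go in m and turns go in units of 0.05 rad. I convert before sending: -182 mm is -0.182, 155 mm is 0.155.

```bash
echo '{"x": [0.031,0.062,0.093,0.124,0.155],"y": [-0.036,-0.073,-0.109,-0.146,-0.182],"z": [0,0,0,0,0],"twist": [0,0,0,0,0],"finger_gap": [85,85,85,85,85]}' | python3 shift.py
echo '{"x": [0.031,0.062,0.093,0.124,0.155],"y": [-0.036,-0.073,-0.109,-0.146,-0.182],"z": [0,0,0,0,0],"twist": [0,0,0,0,0],"finger_gap": [85,85,85,85,85]}' | python3 shift.py
```

```text
time_s: 0.6
position: [305.4, -322.7, 230.9]
ee_rot: [-3.141, -0.0, 0.399]
force: [0.9, -0.1, -0.1]
finger_gap: 84.8
grip_force: 0.0
time_s: 1.1
position: [377.3, -94.8, 231.3]
ee_rot: [3.141, -0.0, 0.399]
force: [0.4, -1.3, 0.4]
finger_gap: 84.9
grip_force: 0.0
```

```bash
echo '{"x": [0.036,0.075,0.115,0.145,0.1539],"y": [-0.042,-0.089,-0.135,-0.168,-0.1803],"z": [0,0,0,0,0],"twist": [0,0,0,0,0],"finger_gap": [85,85,85,85,85]}' | python3 shift.py
echo '{"x": [0,0],"y": [0,0],"z": [0,0],"twist": [0,0],"finger_gap": [85,85]}' | python3 shift.py
```

```text
time_s: 1.6
position: [449.3, 132.1, 231.1]
ee_rot: [-3.141, -0.0, 0.402]
force: [0.3, -0.8, 0.2]
finger_gap: 84.8
grip_force: 0.0
time_s: 1.8
position: [448.5, 129.8, 230.7]
ee_rot: [3.141, 0.002, 0.402]
force: [-0.3, -0.5, -0.8]
finger_gap: 85.3
grip_force: 0.0
```

Scaled: 160 mm is 0.16, 140 mm is 0.14.

```bash
echo '{"x": [0,0,0,0,0],"y": [0,0,0,0,0],"z": [0.04,0.08,0.115,0.14,0.16],"twist": [0,0,0,0,0],"finger_gap": [85,85,85,85,85]}' | python3 shift.py
echo '{"x": [0,0,0,0,0],"y": [0,0,0,0,0],"z": [0.015,0.03,0.039,0.039,0.039],"twist": [0,0,0,0,0],"finger_gap": [85,85,85,85,85]}' | python3 shift.py
echo '{"x": [0,0,0,0,0],"y": [0,0,0,0,0],"z": [0,0,0,0,0],"twist": [0,0,0,0,0],"finger_gap": [40,40,40,40,40]}' | python3 shift.py
echo '{"x": [0,0,0],"y": [0,0,0],"z": [0,0,0],"twist": [0,0,0],"finger_gap": [40,40,40]}' | python3 shift.py
```

```text
time_s: 2.3
position: [447.5, 127.3, 69.6]
ee_rot: [3.142, 0.002, 0.397]
force: [0.1, 0.1, 0.1]
finger_gap: 84.7
grip_force: 0.0
time_s: 2.8
position: [449.1, 128.7, 32.7]
ee_rot: [3.141, -0.0, 0.399]
force: [0.2, 0.0, 0.9]
finger_gap: 85.1
grip_force: 0.0
time_s: 3.3
position: [449.8, 129.3, 33.8]
ee_rot: [3.141, -0.002, 0.4]
force: [-1.8, -0.7, 9.6]
finger_gap: 57.8
grip_force: 62.5
time_s: 3.6
position: [449.8, 129.3, 33.8]
ee_rot: [3.141, -0.002, 0.4]
force: [-2.7, -2.0, 11.1]
finger_gap: 58.0
grip_force: 62.5
```

```bash
echo '{"x": [0,0,0,0,0],"y": [0,0,0,0,0],"z": [-0.015,-0.045,-0.075,-0.095,-0.1],"twist": [0,0,0,0,0],"finger_gap": [40,40,40,40,40]}' | python3 shift.py
echo '{"x": [-0.01,-0.028,-0.046,-0.064,-0.082],"y": [0.021,0.058,0.096,0.133,0.17],"z": [0,0,0,0,0],"twist": [0,0,0,0,0],"finger_gap": [40,40,40,40,40]}' | python3 shift.py
echo '{"x": [-0.018,-0.032,-0.0427,-0.0427,-0.0427],"y": [0.037,0.067,0.0892,0.0892,0.0892],"z": [0,0,0,0,0],"twist": [0,0,0,0,0],"finger_gap": [40,40,40,40,40]}' | python3 shift.py
echo '{"x": [0,0],"y": [0,0],"z": [0,0],"twist": [0,0],"finger_gap": [40,40]}' | python3 shift.py
python3 - <<'E'
from h import *
s=env.snapshot("scene");t=env.snapshot("top")
cv2.imwrite("pics/s1.png",s);cv2.imwrite("pics/t1.png",t)
def c(im,u,v): return cv2.resize(im[v-50:v+50,u-64:u+64],None,fx=3,fy=3,interpolation=cv2.INTER_CUBIC)
cv2.imwrite("pics/z1.png",np.hstack([c(s,151,190),c(t,394,251)]))
E
```

```text
time_s: 4.1
position: [450.9, 129.9, 135.0]
ee_rot: [3.141, -0.005, 0.4]
force: [0.4, 0.3, -1.0]
finger_gap: 57.4
grip_force: 64.5
time_s: 4.6
position: [438.9, -60.6, 131.6]
ee_rot: [-3.141, 0.001, 0.4]
force: [0.5, -0.1, -0.2]
finger_gap: 57.7
grip_force: 64.4
time_s: 5.1
position: [434.4, -158.0, 131.6]
ee_rot: [-3.14, 0.001, 0.398]
force: [-0.5, 0.4, -1.0]
finger_gap: 58.0
grip_force: 64.4
time_s: 5.3
position: [434.9, -157.1, 132.1]
ee_rot: [-3.141, 0.0, 0.401]
force: [0.2, -0.2, -0.4]
finger_gap: 57.6
grip_force: 64.4
```

View pics/z1.png

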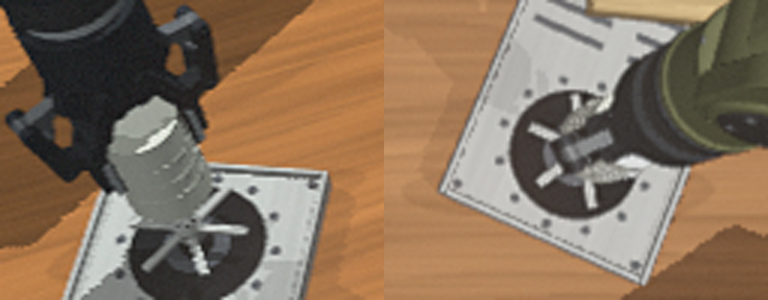

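The crop shows the cup held in line with the gripper, over the star. I'll check the rim's position numerically against the expected rim and axis.

```bash
python3 - <<'E'
from h import *
c=env.get_calibration("scene");Rm=R.from_euler('xyz',c["orientation"]).as_matrix()
def pr(P):
    q=(np.atleast_2d(P)-c["position"])@Rm@c["K"].T;return q[:,:2]/q[:,2:]
im=cv2.imread("pics/s1.png");u0,v0=151-64,190-50
x,y=435,-157.5
a=np.linspace(0,2*np.pi,24,endpoint=False)
o=cv2.resize(im[v0:v0+100,u0:u0+128],None,fx=6,fy=6,interpolation=cv2.INTER_CUBIC)
for r,z in((31,100),(28,185)):
    for p in pr(np.c_[x+r*np.cos(a),y+r*np.sin(a),0*a+z]): cv2.circle(o,tuple(int(k) for k in ((p-[u0,v0]+.5)*6)),2,(0,0,255),-1)
for p in pr([[435,-158,46]]): cv2.circle(o,tuple(int(k) for k in ((p-[u0,v0]+.5)*6)),3,(0,255,0),-1)
cv2.imwrite("pics/z2.png",o)
E
```

```text
(no output)
```

View pics/z2.png

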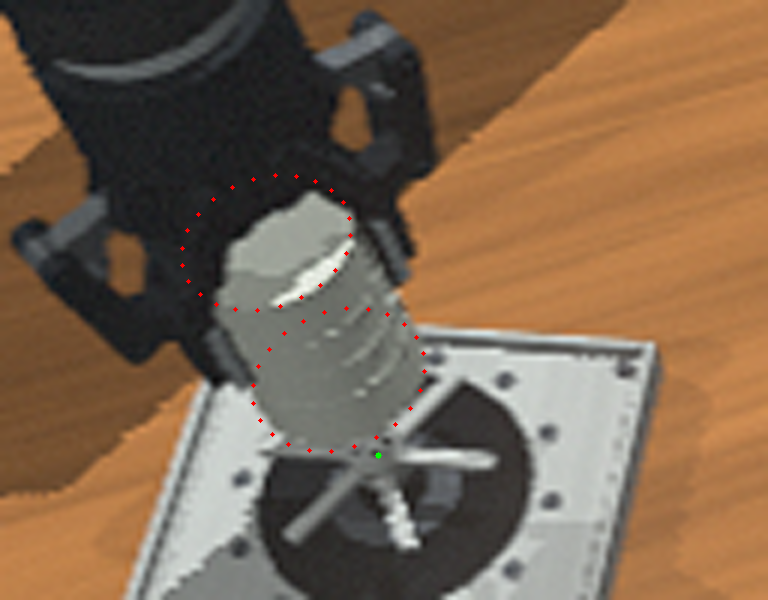

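The rim matches the expected circle within about a pixel, so the cup is upright and centred in the hand. One cheap extra check of the star centre uses the dark ring around it.

```bash
python3 - <<'E'
from h import *
for n,f,(u,v) in(("scene","pics/scene0.png",(153,221)),("top","pics/top0.png",(393,252))):
    im=cv2.imread(f);m=(im.max(2)<110).astype(np.uint8);w=np.zeros_like(m);cv2.circle(w,(u,v),25,1,-1);m*=w
    m=cv2.morphologyEx(m,cv2.MORPH_OPEN,np.ones((3,3),np.uint8))
    k,l,st,ce=cv2.connectedComponentsWithStats(m);big=np.isin(l,[i for i in range(1,k) if st[i,4]>40])
    h=cv2.convexHull(np.argwhere(big)[:,::-1].astype(np.int32));e=cv2.fitEllipse(h);print(n,e,plane(n,e[0],16))
E
```

```text
scene ((152.16864013671875, 221.92991638183594), (37.38694763183594, 47.27157974243164), 66.71684265136719) [ 434.34002223 -159.87912027   16.        ]
top ((392.9917297363281, 252.1483612060547), (41.34190368652344, 43.67989730834961), 134.34466552734375) [ 434.256756   -158.87899563   16.        ]
```

```bash
echo '{"x": [-0.0005,-0.0005,-0.0005,-0.0005,-0.0005],"y": [0.0008,0.0008,0.0008,0.0008,0.0008],"z": [0.015,0.03,0.042,0.046,0.046],"twist": [0,0,0,0,0],"finger_gap": [40,40,40,40,40]}' | python3 shift.py
echo '{"x": [0,0,0,0,0],"y": [0,0,0,0,0],"z": [0.003,0.006,0.008,0.008,0.008],"twist": [0,0,0,0,0],"finger_gap": [40,40,40,40,40]}' | python3 shift.py
```

```text
time_s: 5.9
position: [434.4, -158.6, 85.8]
ee_rot: [-3.141, 0.001, 0.4]
force: [0.5, 0.5, -0.9]
finger_gap: 57.3
grip_force: 64.4
time_s: 6.4
position: [435.3, -159.1, 78.8]
ee_rot: [3.141, -0.001, 0.4]
force: [0.2, -0.3, 4.1]
finger_gap: 57.4
grip_force: 64.9
```

Contact at about z 79, with 4 N as expected. Pushing down slowly.

```bash
echo '{"x": [0,0,0,0,0],"y": [0,0,0,0,0],"z": [0.002,0.004,0.006,0.008,0.008],"twist": [0,0,0,0,0],"finger_gap": [40,40,40,40,40]}' | python3 shift.py
echo '{"x": [0,0,0,0,0],"y": [0,0,0,0,0],"z": [0.0015,0.003,0.004,0.004,0.004],"twist": [0,0,0,0,0],"finger_gap": [40,40,40,40,40]}' | python3 shift.py
```

```text
time_s: 6.9
position: [435.4, -159.1, 70.7]
ee_rot: [3.141, -0.001, 0.4]
force: [-0.7, 1.2, 9.4]
finger_gap: 57.0
grip_force: 65.4
time_s: 7.4
position: [435.5, -159.1, 67.6]
ee_rot: [3.141, -0.001, 0.4]
force: [-4.6, 1.1, 18.0]
finger_gap: 58.2
grip_force: 66.3
```

The force jumped to 18 N at z 67.6, so the star is on its stop. I'll add a little margin, hold, and check for slip.

```bash
echo '{"x": [0,0,0,0,0],"y": [0,0,0,0,0],"z": [0.0005,0.001,0.001,0.001,0.001],"twist": [0,0,0,0,0],"finger_gap": [40,40,40,40,40]}' | python3 shift.py
for i in 1 2 3 4 5 6 7 8; do echo '{"x": [0,0,0,0,0],"y": [0,0,0,0,0],"z": [0,0,0,0,0],"twist": [0,0,0,0,0],"finger_gap": [40,40,40,40,40]}' | python3 shift.py | egrep 'time|pos|force'; done
python3 - <<'E'
from h import *
s=env.snapshot("scene");t=env.snapshot("top")
def c(im,u,v): return cv2.resize(im[v-50:v+50,u-64:u+64],None,fx=3,fy=3,interpolation=cv2.INTER_CUBIC)
z=np.hstack([c(s,151,195),c(t,394,251)])
cv2.imwrite("pics/z3.png",np.vstack([z,cv2.resize(np.hstack([s,t]),(768,288))]))
E
```

```text
time_s: 7.9
position: [435.6, -159.1, 67.5]
ee_rot: [3.14, -0.002, 0.4]
force: [-5.6, 2.8, 26.6]
finger_gap: 57.4
grip_force: 67.3
time_s: 8.4
position: [435.7, -159.1, 67.5]
force: [-6.9, 2.8, 25.9]
grip_force: 67.3
time_s: 8.9
position: [435.6, -159.1, 67.5]
force: [-6.9, 2.0, 26.9]
grip_force: 67.3
time_s: 9.4
position: [435.6, -159.1, 67.5]
force: [-5.4, 1.8, 26.4]
grip_force: 67.3
time_s: 9.9
position: [435.6, -159.1, 67.5]
force: [-7.2, 2.0, 25.8]
grip_force: 67.3
time_s: 10.4
position: [435.6, -159.1, 67.5]
force: [-5.7, 3.3, 25.6]
grip_force: 67.3
time_s: 10.9
position: [435.6, -159.1, 67.5]
force: [-6.1, 1.9, 26.8]
grip_force: 67.3
time_s: 11.4
position: [435.6, -159.1, 67.5]
force: [-6.5, 3.4, 26.8]
grip_force: 67.3
time_s: 11.9
position: [435.6, -159.1, 67.5]
force: [-5.7, 2.4, 26.7]
grip_force: 67.3
```

View pics/z3.png

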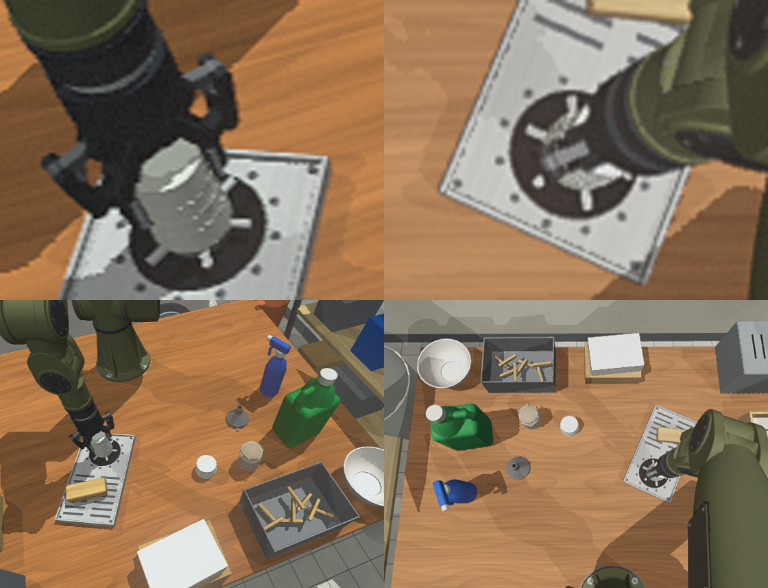

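The cup sits centred on the star with the arm tips showing evenly around it. The rim is at about z 34, held for over 4 s at 26 N without slip, and the bystanders look undisturbed.

```bash
python3 -c "
from plant import env
print(env.sign_off())"
```

```text
the job is handed in; nothing more can be done
None
```

The tall cup is centred, mouth down, on the rinser's star and held fully down (rim about 34 mm above the counter, about 26 N, over 4 s and still held at hand-in); nothing else was moved, and the job is handed in at about 12 s of the 45 s limit.

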